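Unstack the glazed plant pots into their saucers

TASK

The glazed plant pots came from the kiln nested in two stacks. Take the stacks apart and lower each of the five pots gently, without dropping it, into the saucer of its own glaze colour. At the end every pot stands upright in the middle of its own saucer, and the saucers lie flat on the bench.

Things in the scene. Friction and masses are not known exactly. Their poses are not given: they have to be found in the camera images.
- pot_blue: Large round plant pot, cobalt blue glaze, open top, 62 mm tall, about 180 g. Its top 24 mm is an upright rim band 68 mm across (hole 51 mm), the place to grip; below it a narrower body tapers to a 50 mm foot. Origin: centre of the foot's underside, z up. Starts on the table, at the foot of a stack.
- pot_white: Large round plant pot, white glaze, open top, 62 mm tall, about 180 g. Its top 24 mm is an upright rim band 68 mm across (hole 51 mm), the place to grip; below it a narrower body tapers to a 50 mm foot. Origin: centre of the foot's underside, z up. Starts on the table, at the foot of a stack.
- pot_red: Medium round plant pot, deep red glaze, open top, 56 mm tall, about 120 g. Its top 24 mm is an upright rim band 58 mm across (hole 42 mm), the place to grip; below it a narrower body tapers to a 38 mm foot. Origin: centre of the foot's underside, z up. Starts nested in either large pot, its foot 30 mm above that pot's foot, only its band showing.
- pot_green: Medium round plant pot, dark green glaze, open top, 56 mm tall, about 120 g. Its top 24 mm is an upright rim band 58 mm across (hole 42 mm), the place to grip; below it a narrower body tapers to a 38 mm foot. Origin: centre of the foot's underside, z up. Starts nested in either large pot, its foot 30 mm above that pot's foot, only its band showing.
- pot_yellow: Small round plant pot, honey yellow glaze, open top, 50 mm tall, about 80 g. Its top 24 mm is an upright rim band 48 mm across (hole 34 mm), the place to grip; below it a narrower body tapers to a 32 mm foot. Origin: centre of the foot's underside, z up. Starts nested in either medium pot, its foot 30 mm above that pot's foot, only its band showing.
- saucer_blue: Large round saucer, cobalt blue glaze, 96 mm across and 14 mm high, loose on the table, empty at the start. Flat inner floor 70 mm across, 6 mm above its underside, inside a sloping rim; the cobalt blue pot's foot stands on that floor with about 10 mm to spare all round. Origin: centre of its underside, z up.
- saucer_white: Large round saucer, white glaze, 96 mm across and 14 mm high, loose on the table, empty at the start. Flat inner floor 70 mm across, 6 mm above its underside, inside a sloping rim; the white pot's foot stands on that floor with about 10 mm to spare all round. Origin: centre of its underside, z up.
- saucer_red: Medium round saucer, deep red glaze, 84 mm across and 14 mm high, loose on the table, empty at the start. Flat inner floor 58 mm across, 6 mm above its underside, inside a sloping rim; the deep red pot's foot stands on that floor with about 10 mm to spare all round. Origin: centre of its underside, z up.
- saucer_green: Medium round saucer, dark green glaze, 84 mm across and 14 mm high, loose on the table, empty at the start. Flat inner floor 58 mm across, 6 mm above its underside, inside a sloping rim; the dark green pot's foot stands on that floor with about 10 mm to spare all round. Origin: centre of its underside, z up.
- saucer_yellow: Small round saucer, honey yellow glaze, 78 mm across and 14 mm high, loose on the table, empty at the start. Flat inner floor 52 mm across, 6 mm above its underside, inside a sloping rim; the honey yellow pot's foot stands on that floor with about 10 mm to spare all round. Origin: centre of its underside, z up.

How it is judged:
By the outcome, as a careful person would: the job done as asked, in the order asked, and still so for the second after the job is handed in, with the robot touching nothing.
It also fails if it takes over 122 s, if anything falls off the work surface, if the arm or the gripper's body presses on something with over 40 N, if the wrist force passes 120 N, or if a joint passes its speed limit or range.

ROBOT

A 6-joint arm with a two-finger parallel gripper is mounted at the origin on the work surface. World frame = base frame: x ahead of the robot, y to its left, z up, the work surface at z = 0. Lengths are in mm, angles in rad, forces in N, time in s.
With the tool pointing down it reaches from about 325 to 900 mm from the base axis. Payload 6.1 kg.
Tool frame: the origin (TCP) lies on the mounting face of the last link; the fingertips stand 173 mm ahead of it and the grasp point (between the pads) lies 155 mm ahead of it (arm.tip_extent is the z of the fingertips in the tool frame, in mm); z points along the fingers, y is the line along which they close (so a half turn about z gives the same grasp; the last joint's range is limited). The gripper opens to 85 mm and grips with 20 to 120 N. Pads are 22 mm wide; open, the fingers measure 114 mm over their backs; the gripper's body (76 mm by 85 mm) begins 54 mm behind the grasp point. The pads swing forward as they close: fully open they stand 13 mm farther back than shut.
Start: joints at [-1.45, 0.22, 1.526, -0, 1.395, -0.126], TCP at [152.682, -606.057, 404.7] pointing down, gripper open.
Joint ranges: [-2.98, 2.98], [-0.91, 2.08], [0.09, 2.57], [-1.24, 4.39], [0.2, 2.65], [-2.68, 2.68]. Speed limits (rad/s): [2.57, 2.57, 3.01, 3.14, 3.14, 3.14].

INTERFACE

Orientations are given as a unit quaternion [x, y, z, w].
In Python, from bench import arm, cams, ticket, finder gives the robot as it stands. The module is installed in compiled form; this text tells all that it offers.
- The arm moves only by the tool carry_out, never from a script. Its argument "plan" is a list of rows, each a list of 5 numbers: the gripper's target within -1 to 1 (shut at 1, half-way at 0, fully open at -1), then the shift along the tool's x, y, z in mm, then the turn about the tool's z in degrees. A call has 1 to 5 rows; each row is the pose to reach, as a shift and turn from the pose commanded when the call began, along the tool's axes at that moment; what a row does not reach only later rows make up. A row lasts 1/12 s, in which the tool goes at most 41.7 mm and 7.16 degrees, less where a joint would pass 70% of its speed; a pose out of reach is approached as far as the arm can. A call with a gripper value outside its range is refused whole. The fingers move at their own pace and stop on an object; "squeeze" is the grip in N (left out, the last holds). Time passes only in rows, so rows that repeat a pose let the fingers close. It gives the time, the measured TCP pose, the force, the opening and the grip force at its end, in the units of the state.
- arm.get_state(): the state, without advancing time (a new reading comes with each control period).
- cams.grab_frame(name): name is "scene" or "top"; returns the picture (384x512x3 uint8, red, green, blue); there is no depth.
- cams.camera_model(name): a dict with "camera_matrix" (3x3 intrinsics, pixels), "D" ([k1, k2, p1, p2, k3] as OpenCV has them; the pictures are not rectified), "R" (3x3) and "t" (3): a world point X has camera coordinates R X + t. Camera axes: x right, y down, z forward; pixel columns grow to the right and rows downward; lengths in mm; the calibration is good to about 2 mm. A picture is of the moment at which its call begins. camera_model takes no time and is no camera call.
- ticket.sign_off(): hands the job in; it is judged then, once.
Trained networks look in the newest picture that a camera, given by its name, has taken for a name from the list of things; names that differ only in an ending like _2 or _b are one class to them, and where a whole thing is asked for, a point or a joint stands for the part that bears it (a point fixed in the world has none). Each returns a list of dicts, best first, with "conf" (0 to 1); they miss things now and then, are a little off and sometimes report something else, mostly with a low value. They report only what shows in the picture. A call takes as long as a camera call.
- finder.find_in(name, camera): "bbox" ([left, top, right, bottom] in pixels, round what is visible of it).
- finder.trace(name, camera): "region" (384x512 bool, what is visible of it) and "bbox" ([left, top, right, bottom] in pixels, round what is visible of it).
The state is a dict: "clock": time; "joint_pos": joint angles; "qvel": joint speeds; "joint_torque": joint torques, N m; "eef_pos": TCP position; "tool_rot": TCP orientation; "wrist_force": force on the tool from outside, world axes, zero at the start; "ft_torque": the same for the moment, N m; "grip_width": opening from 0.0 (shut) to 1.0 (fully open); "gripper_force": force on a finger pad.
Only numpy, scipy, OpenCV 4.12 (cv2) and the standard library are available. Lean on these libraries where they do the work, as an engineer would, in place of code of your own. Each camera call takes 0.05 s, during which the arm holds its last target. There are 200 camera calls.

## Working session

There is one attempt and no reset: what is moved stays moved. The work goes in short steps, Python scripts to look and compute and a tool call to move; the robot and the scene stay as the last step left them, time stands still between calls to the robot, and variables do not carry over. Pictures are saved under pics/ and viewed, at most 14 in all, crops included, and the job is handed in when it is done.

Besides the shell and the picture viewer there is one more tool, called after "Emit:" by a JSON object that holds its "op" and its "data", one argument or row to a line. carry_out: Moves the arm, as the interface text tells. Its arguments: {"type":"object","properties":{"plan":{"type":"array"},"squeeze":{"type":"number"}},"required":["plan"]}

```bash
mkdir -p pics
python3 - <<'E'
from bench import arm,cams
import cv2,numpy as np
for n in("scene","top"):
    cv2.imwrite(f"pics/{n}0.png",cams.grab_frame(n)[:,:,::-1])
    m=cams.camera_model(n);print(n,{k:np.round(v,3).tolist() for k,v in m.items()})
print(arm.get_state(),arm.tip_extent)
E
```

```text
scene {'camera_matrix': [[357.559, 0.0, 258.843], [0.0, 357.559, 191.809], [0.0, 0.0, 1.0]], 'D': [0.02, 0.0, 0.0, 0.0, 0.0], 'R': [[0.609, 0.793, 0.018], [0.454, -0.331, -0.827], [-0.65, 0.512, -0.561]], 't': [-339.001, -181.661, 1416.858]}
top {'camera_matrix': [[491.625, 0.0, 265.178], [0.0, 491.625, 188.136], [0.0, 0.0, 1.0]], 'D': [-0.145, 0.0, 0.0, 0.0, 0.0], 'R': [[-0.012, -1.0, 0.008], [-0.991, 0.011, -0.135], [0.135, -0.009, -0.991]], 't': [11.055, 574.263, 1227.584]}
{'clock': 0.1, 'joint_pos': array([-1.45011544e+00,  2.21141356e-01,  1.52750065e+00, -1.23187305e-05,
        1.39466769e+00, -1.26093908e-01]), 'qvel': array([ 9.03336376e-04, -1.72403477e-03, -2.81689808e-03,  7.68497096e-05,
        1.19570528e-04, -1.32245195e-04]), 'joint_torque': array([ 7.87005702e-04, -4.98242462e+01, -3.90548158e+01, -1.42546432e-04,
        5.73233774e-03, -1.83494359e-05]), 'eef_pos': array([ 152.64265851, -605.8271182 ,  403.70993278]), 'tool_rot': array([ 9.92396929e-01,  1.23075583e-01, -3.73953723e-06, -8.58532565e-04]), 'wrist_force': array([-0.06826491, -0.00344481,  0.30412019]), 'ft_torque': array([ 0.00638011, -0.03589038,  0.03554767]), 'gripper_force': 0.0, 'grip_width': 0.9987515609025907} 173.4
```

View pics/scene0.png

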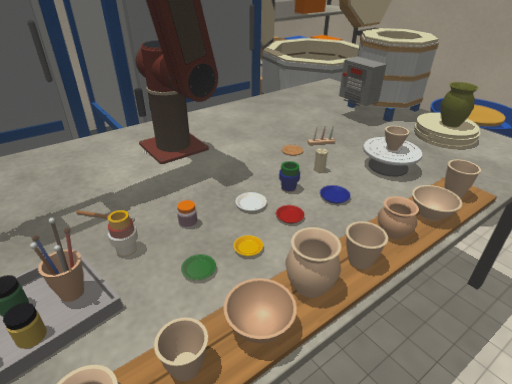

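View pics/top0.png

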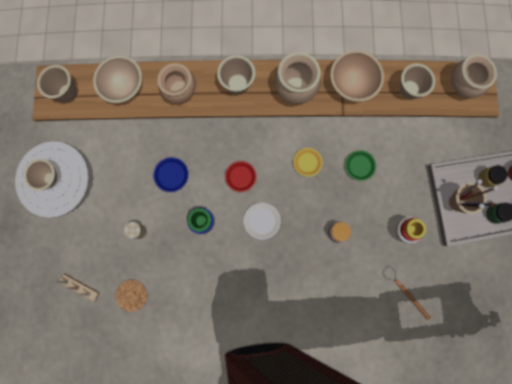

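The scene picture shows the green-in-blue stack at about (289,175) and the yellow/red/white stack at (122,235). In the top picture they are at (200,220) and (412,229). The top view also shows the saucers: blue (171,174), red (240,176), yellow (307,161), green (360,165) and white (262,221).

```bash
cat > h.py <<'E'
from bench import arm,cams,finder
import cv2,numpy as np
from scipy.optimize import least_squares
from scipy.spatial.transform import Rotation as Ro
A=np.linspace(0,2*np.pi,48)
def proj(X,m): return cv2.projectPoints(np.float64(X),cv2.Rodrigues(m["R"])[0],np.float64(m["t"]),m["camera_matrix"],np.float64(m["D"]))[0][:,0]
def ring(c,r,dz): return np.c_[c[0]+r*np.cos(A),c[1]+r*np.sin(A),0*A+c[2]+dz]
def cen(p):
    M=cv2.moments(cv2.convexHull(np.float32(p)));return np.array([M["m10"],M["m01"]])/M["m00"],M["m00"]
# fit origin-of-top-rim (x,y,ztop); rings=[(radius, dz below top)]
def measure(name,rings,guess,views=("scene","top"),fixz=None):
    obs=[]
    for v in views:
        cams.grab_frame(v); m=cams.camera_model(v); g0=None
        p=proj(np.array([guess]),m)[0]
        L=finder.trace(name,v); best=None
        for d in L:
            M=d["region"]; 
            if not M.any():continue
            cs,_=cv2.findContours(M.astype(np.uint8),cv2.RETR_EXTERNAL,cv2.CHAIN_APPROX_NONE)
            c,a=cen(max(cs,key=len)[:,0])
            if np.linalg.norm(c-p)<45 and(best is None or d["conf"]>best[2]): best=(c,a,d["conf"])
        if best: obs.append((v,m,best))
        else: print(name,v,"none",[(d["conf"],d["bbox"]) for d in L])
    def f(x):
        X=x if len(x)==3 else [*x,fixz]
        return np.concatenate([cen(np.vstack([proj(ring(X,r,-dz),m) for r,dz in rings]))[0]-b[0] for v,m,b in obs])
    s=least_squares(f,guess if fixz is None else guess[:2],x_scale=10,diff_step=1e-4)
    X=s.x if fixz is None else [*s.x,fixz]
    print(name,np.round(X,1),"res",np.round(s.fun,1),[(b[0].round(0).tolist(),round(b[2],2),"area",b[1],round(float(cen(np.vstack([proj(ring(X,r,-dz),m) for r,dz in rings]))[1]))) for v,m,b in obs])
    return X
def ground(uv,z):
    m=cams.camera_model("top");n=cv2.undistortPoints(np.float64([[uv]]),m["camera_matrix"],np.float64(m["D"]))[0,0]
    d=m["R"].T@[*n,1];o=-m["R"].T@m["t"];return o+d*(z-o[2])/d[2]
def tool(dx):
    s=arm.get_state();return Ro.from_quat(s["tool_rot"]).inv().apply(dx)
S=lambda R:[(R,0),(R-4,14)]
E
python3 - <<'E'
from h import *
for n,uv,R in(("blue",(171,174),48),("red",(240,176),42),("yellow",(307,161),39),("green",(360,165),42),("white",(262,221),48)):
    measure("saucer_"+n,S(R),ground(uv,14))
measure("pot_yellow",[(24,0),(24,24)],ground((412,229),100))
measure("pot_green",[(29,0),(29,24)],ground((200,220),86))
print(Ro.from_quat(arm.get_state()["tool_rot"]).as_matrix().round(3))
E
```

```text
saucer_blue [617.4 254.4  17.4] res [-0.3  0.  -0.2 -0.2] [([334.0, 193.0], 0.86, 'area', 404.5, 479), ([171.0, 174.0], 0.88, 'area', 996.0, 1010)]
saucer_red [610.   69.2  17. ] res [-0.6  0.1 -0.4 -0.3] [([289.0, 213.0], 0.79, 'area', 383.0, 462), ([241.0, 176.0], 0.93, 'area', 713.5, 788)]
saucer_yellow [ 646.4 -109.1   17.6] res [-0.5  0.  -0.4 -0.3] [([247.0, 245.0], 0.71, 'area', 466.0, 548), ([308.0, 162.0], 0.72, 'area', 625.5, 667)]
saucer_green [ 637.  -248.5   16.5] res [-0.4 -0.  -0.3 -0.2] [([198.0, 266.0], 0.56, 'area', 696.5, 773), ([360.0, 165.0], 0.9, 'area', 688.0, 759)]
saucer_white [491.2  15.   16. ] res [-0.4  0.  -0.3 -0.2] [([250.0, 201.0], 0.9, 'area', 449.0, 522), ([262.0, 221.0], 0.6, 'area', 1070.0, 1065)]
pot_yellow [ 461.4 -362.2  110.5] res [-0.4 -0.  -0.5 -0.2] [([119.0, 219.0], 0.64, 'area', 326.5, 362), ([415.0, 229.0], 0.91, 'area', 307.0, 346)]
pot_green [491.7 168.8  86.3] res [-0.  0. -0. -0.] [([289.0, 168.0], 0.79, 'area', 192.0, 249), ([200.0, 220.0], 0.6, 'area', 387.5, 456)]
[[ 0.97   0.244 -0.   ]
 [ 0.244 -0.97  -0.   ]
 [-0.     0.    -1.   ]]
```

Emit:
{"op": "carry_out", "data": {
  "plan": [
    [-1,35,-16,0,3],
    [-1,70,-32,0,6],
    [-1,105,-48,0,9],
    [-1,140,-64,0,12],
    [-1,175,-80,0,14.1]
  ],
  "squeeze": 30
}}

```text
clock: 1.92
eef_pos: [303.8, -484.5, 404.8]
tool_rot: [1.0, -0.001, 0.0, 0.0]
wrist_force: [-0.3, -0.6, -0.3]
grip_width: 1.001
gripper_force: 0.0
```

Emit:
{"op": "carry_out", "data": {
  "plan": [
    [-1,32,-25,15,0],
    [-1,64,-50,35,0],
    [-1,96,-75,60,0],
    [-1,128,-100,85,0],
    [-1,157,-122,105,0]
  ]
}}

```text
clock: 2.33
eef_pos: [449.1, -371.3, 307.4]
tool_rot: [1.0, 0.0, 0.0, 0.0]
wrist_force: [0.1, -0.5, -0.1]
grip_width: 1.005
gripper_force: 0.0
```

Emit:
{"op": "carry_out", "data": {
  "plan": [
    [-1,0,0,0,0],
    [-1,0,0,0,0]
  ]
}}

```text
clock: 2.5
eef_pos: [448.9, -370.7, 306.3]
tool_rot: [1.0, 0.002, -0.001, -0.001]
wrist_force: [-0.6, -0.3, 1.0]
grip_width: 1.001
gripper_force: 0.0
```

Emit:
{"op": "carry_out", "data": {
  "plan": [
    [-1,8,-5,0,0],
    [-1,12.5,-8.5,10,0],
    [-1,12.5,-8.5,25,0],
    [-1,12.5,-8.5,45,0],
    [-1,12.5,-8.5,45,0]
  ]
}}

```text
clock: 2.92
eef_pos: [459.0, -363.7, 259.7]
tool_rot: [1.0, -0.0, -0.002, -0.002]
wrist_force: [0.3, 0.3, -0.4]
grip_width: 1.0
gripper_force: 0.0
```

Emit:
{"op": "carry_out", "data": {
  "plan": [
    [1,0,0,0,0],
    [1,0,0,0,0],
    [1,0,0,0,0],
    [1,0,0,0,0],
    [1,0,0,0,0]
  ],
  "squeeze": 30
}}

```text
clock: 3.33
eef_pos: [460.9, -364.6, 265.0]
tool_rot: [1.0, 0.0, 0.001, 0.001]
wrist_force: [0.6, 1.5, 6.5]
grip_width: 0.541
gripper_force: 30.8
```

Run:
```python
from h import *
cv2.imwrite("pics/g1.png",cv2.resize(cams.grab_frame("scene")[130:280,50:250,::-1],None,fx=4,fy=4,interpolation=cv2.INTER_CUBIC))
```

```text
(no output)
```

View pics/g1.png

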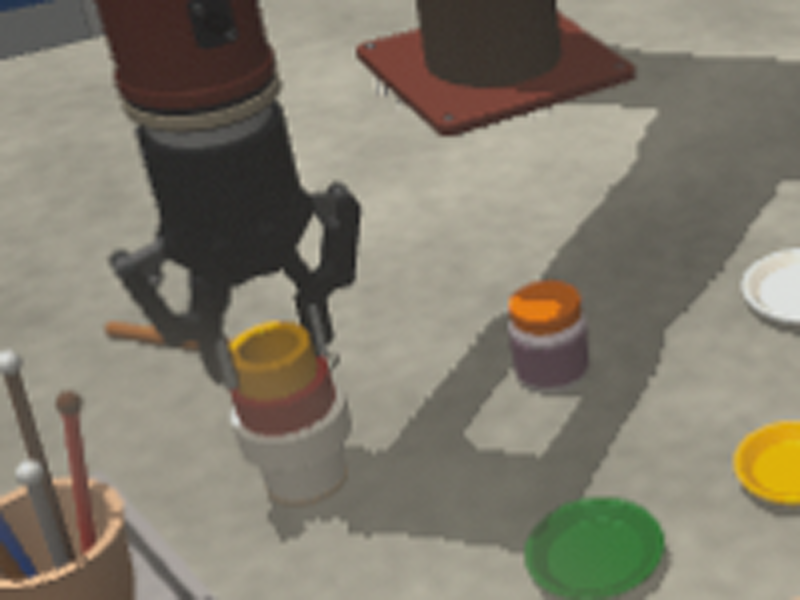

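The gripper holds only the yellow pot (46 mm opening), with its tips close to the red rim. I'll lift slowly first.

Emit:
{"op": "carry_out", "data": {
  "plan": [
    [1,0,0,-4,0],
    [1,0,0,-10,0],
    [1,0,0,-20,0],
    [1,0,0,-35,0],
    [1,0,0,-50,0]
  ]
}}

```text
clock: 3.8
eef_pos: [460.3, -364.1, 314.0]
tool_rot: [1.0, 0.0, -0.0, -0.0]
wrist_force: [-0.0, 0.1, 0.7]
grip_width: 0.546
gripper_force: 31.2
```

Run:
```python
from h import *
cv2.imwrite("pics/g2.png",cv2.resize(cams.grab_frame("scene")[130:280,50:250,::-1],None,fx=4,fy=4,interpolation=cv2.INTER_CUBIC))
print(arm.get_state()["eef_pos"],arm.get_state()["wrist_force"])
measure("pot_red",[(29,0),(29,24)],np.array([461,-362,86]))
```

```text
[ 461.26493146 -364.98428168  317.97723786] [ 1.51458352 -0.44947087  2.10676686]
pot_red [ 460.9 -357.3   82.6] res [1.4 0.1 1.4 0.5] [([121.0, 227.0], 0.78, 'area', 393.0, 470), ([408.0, 229.0], 0.7, 'area', 278.5, 468)]
```

View pics/g2.png

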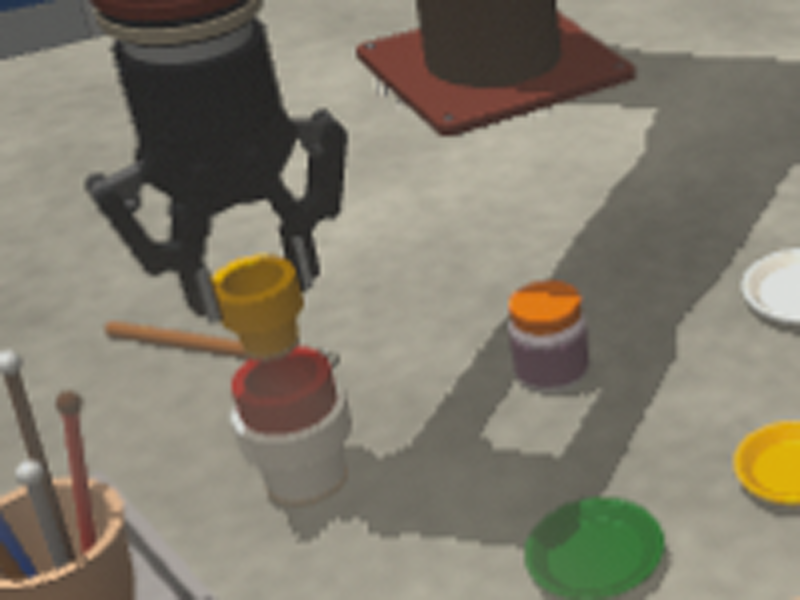

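Yellow came free and red stayed nested in white. Next I carry yellow to its saucer.

Emit:
{"op": "carry_out", "data": {
  "plan": [
    [1,18,-25,0,0],
    [1,40,-55,0,0],
    [1,62,-85,0,0],
    [1,84,-115,0,0],
    [1,106,-145,0,0]
  ]
}}

```text
clock: 4.47
eef_pos: [566.6, -217.5, 311.6]
tool_rot: [1.0, 0.0, -0.001, -0.001]
wrist_force: [0.4, 0.1, -0.5]
grip_width: 0.548
gripper_force: 31.2
```

Emit:
{"op": "carry_out", "data": {
  "plan": [
    [1,22,-30,0,0],
    [1,44,-60,10,0],
    [1,66,-90,25,0],
    [1,79,-108,40,0],
    [1,79,-108,50,0]
  ]
}}

```text
clock: 4.88
eef_pos: [646.3, -106.6, 260.1]
tool_rot: [1.0, 0.003, -0.001, -0.001]
wrist_force: [-0.2, 0.5, -1.2]
grip_width: 0.544
gripper_force: 31.2
```

Emit:
{"op": "carry_out", "data": {
  "plan": [
    [1,0,0,0,0],
    [1,0,0,0,0]
  ]
}}

```text
clock: 5.05
eef_pos: [644.3, -111.1, 261.1]
tool_rot: [1.0, 0.0, -0.002, -0.0]
wrist_force: [-0.1, -0.3, -0.7]
grip_width: 0.546
gripper_force: 31.2
```

Run:
```python
from h import *
im=cams.grab_frame("scene");cv2.imwrite("pics/g3.png",cv2.resize(im[130:280,150:350,::-1],None,fx=4,fy=4,interpolation=cv2.INTER_CUBIC))
e=arm.get_state()["eef_pos"];print(e,arm.get_state()["wrist_force"])
for r in([(24,0),(24,24),(18,26),(16,50)],):
    measure("pot_yellow",r,np.array([e[0],e[1],e[2]-155]),("scene",),fixz=e[2]-155)
measure("saucer_yellow",S(39),np.array([646,-109,14]),("scene",),fixz=14)
```

```text
[ 644.66023649 -111.84093193  262.5088365 ] [-0.57167485 -0.03343525 -0.09862499]
pot_yellow [ 648.5 -110.6  107.5] res [-0.  0.] [([247.0, 223.0], 0.85, 'area', 334.5, 411)]
saucer_yellow [ 645.3 -104.2   14. ] res [-0. -0.] [([248.0, 245.0], 0.78, 'area', 435.0, 542)]
```

View pics/g3.png

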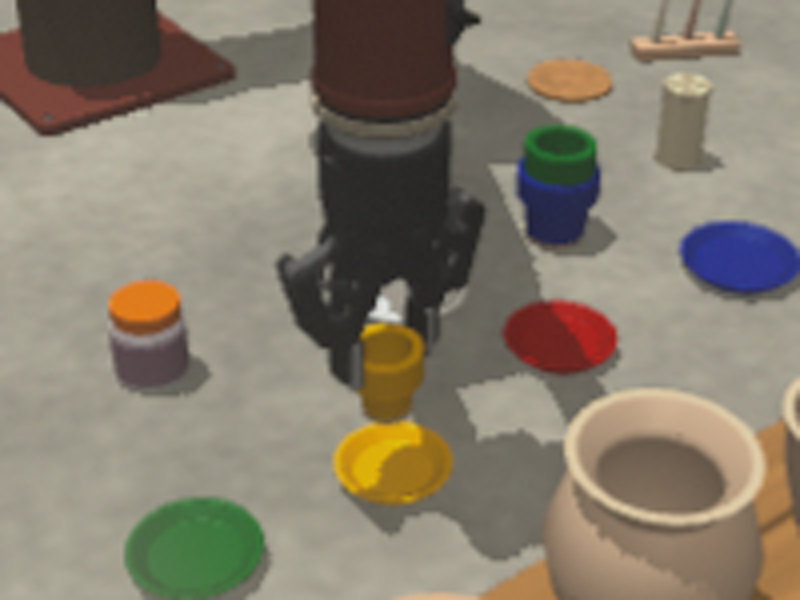

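Emit:
{"op": "carry_out", "data": {
  "plan": [
    [1,1,-1,12,0],
    [1,1,-1,25,0],
    [1,1,-1,36,0],
    [1,1,-1,43,0],
    [1,1,-1,43,0]
  ]
}}

```text
clock: 5.72
eef_pos: [644.8, -109.7, 216.5]
tool_rot: [1.0, 0.0, -0.003, -0.001]
wrist_force: [0.0, -0.0, -1.5]
grip_width: 0.541
gripper_force: 31.2
```

Emit:
{"op": "carry_out", "data": {
  "plan": [
    [1,0,0,1,0],
    [1,0,0,2,0],
    [1,0,0,3,0],
    [1,0,0,4,0]
  ]
}}

```text
clock: 6.05
eef_pos: [646.6, -110.1, 216.8]
tool_rot: [1.0, 0.0, 0.001, 0.0]
wrist_force: [0.3, -0.6, -0.4]
grip_width: 0.549
gripper_force: 31.2
```

Emit:
{"op": "carry_out", "data": {
  "plan": [
    [1,0,0,1,0],
    [1,0,0,2,0],
    [1,0,0,2.5,0]
  ]
}}

```text
clock: 6.3
eef_pos: [646.3, -110.0, 213.7]
tool_rot: [1.0, 0.0, 0.0, 0.0]
wrist_force: [-1.3, -0.4, -1.0]
grip_width: 0.541
gripper_force: 31.2
```

Emit:
{"op": "carry_out", "data": {
  "plan": [
    [1,0,0,0.7,0],
    [1,0,0,1.5,0]
  ]
}}

```text
clock: 6.47
eef_pos: [646.3, -110.0, 212.2]
tool_rot: [1.0, 0.0, 0.0, 0.0]
wrist_force: [-0.5, -1.0, -1.7]
grip_width: 0.541
gripper_force: 31.2
```

Emit:
{"op": "carry_out", "data": {
  "plan": [
    [1,0,0,0.7,0],
    [1,0,0,1.5,0],
    [1,0,0,1.5,0]
  ]
}}

```text
clock: 6.72
eef_pos: [646.3, -110.0, 210.6]
tool_rot: [1.0, 0.0, 0.0, -0.0]
wrist_force: [0.4, 0.2, -0.9]
grip_width: 0.547
gripper_force: 31.2
```

Emit:
{"op": "carry_out", "data": {
  "plan": [
    [1,0,0,0.7,0],
    [1,0,0,1.5,0],
    [1,0,0,1.5,0]
  ]
}}

```text
clock: 6.97
eef_pos: [646.7, -110.0, 210.4]
tool_rot: [1.0, 0.0, 0.001, 0.0]
wrist_force: [-2.2, 0.8, 6.8]
grip_width: 0.549
gripper_force: 31.9
```

Emit:
{"op": "carry_out", "data": {
  "plan": [
    [0.1,0,0,-0.7,0],
    [-0.3,0,0,-0.7,0],
    [-0.6,0,0,-0.7,0],
    [-1,0,0,-0.7,0],
    [-1,0,0,-0.7,0]
  ]
}}

```text
clock: 7.38
eef_pos: [646.2, -110.0, 209.6]
tool_rot: [1.0, 0.0, -0.0, -0.0]
wrist_force: [0.1, -0.5, 0.2]
grip_width: 1.001
gripper_force: 0.0
```

Emit:
{"op": "carry_out", "data": {
  "plan": [
    [-1,0,0,-8,0],
    [-1,0,0,-30,0],
    [-1,0,0,-65,0],
    [-1,0,0,-100,0],
    [-1,-20,20,-110,0]
  ]
}}

```text
clock: 7.8
eef_pos: [629.7, -128.2, 327.5]
tool_rot: [1.0, 0.002, 0.006, 0.001]
wrist_force: [1.8, -0.2, 1.8]
grip_width: 0.999
gripper_force: 0.0
```

Emit:
{"op": "carry_out", "data": {
  "plan": [
    [-1,-22,32,0,0],
    [-1,-44,64,0,0],
    [-1,-66,96,0,0],
    [-1,-88,128,0,0],
    [-1,-110,160,0,0]
  ]
}}

```text
clock: 8.22
eef_pos: [515.2, -291.3, 320.7]
tool_rot: [1.0, 0.001, 0.0, 0.0]
wrist_force: [0.1, -0.6, -0.6]
grip_width: 1.001
gripper_force: 0.0
```

Run:
```python
from h import *
im=cams.grab_frame("top");cv2.imwrite("pics/g4.png",cv2.resize(im[100:300,130:450,::-1],None,fx=2.5,fy=2.5,interpolation=cv2.INTER_CUBIC))
measure("pot_yellow",[(24,0),(24,24),(18,26),(16,50)],np.array([646,-110,56]))
measure("pot_red",[(29,0),(29,24)],np.array([461,-362,86]))
print(arm.get_state()["eef_pos"])
```

```text
pot_yellow [ 646.7 -109.4   56.6] res [-0.5  0.  -0.4 -0.3] [([247.0, 237.0], 0.8, 'area', 360.5, 385), ([309.0, 160.0], 0.85, 'area', 278.0, 300)]
pot_red top none []
pot_red [ 461.2 -360.4   86.1] res [-0.  0.] [([121.0, 226.0], 0.59, 'area', 416.0, 474)]
[ 517.1901848  -288.89221161  319.88558705]
```

View pics/g4.png

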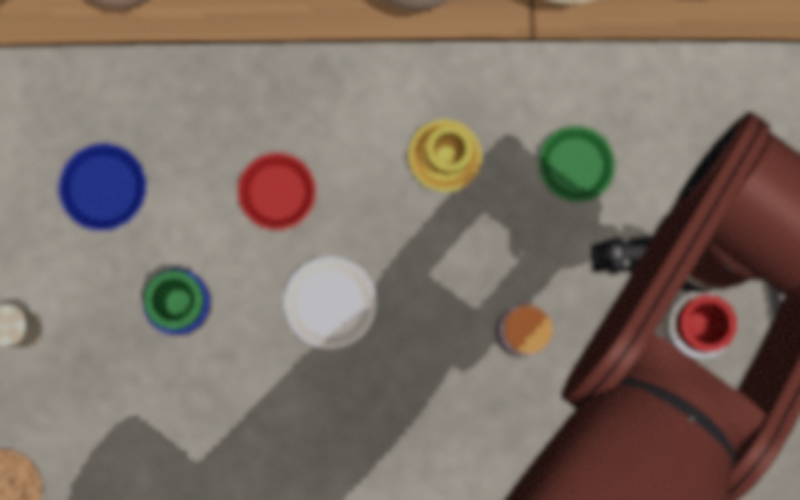

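The yellow pot is centred in its saucer: pot (646.7,-109.4), saucer (646.4,-109.1). Red is next.

Emit:
{"op": "carry_out", "data": {
  "plan": [
    [-1,-20,26,0,0],
    [-1,-40,52,0,0],
    [-1,-56,72,0,0],
    [-1,-56,72,20,0],
    [-1,-56,72,40,0]
  ]
}}

```text
clock: 9.08
eef_pos: [460.9, -363.2, 281.1]
tool_rot: [1.0, -0.0, 0.001, 0.002]
wrist_force: [0.6, -0.1, 0.1]
grip_width: 1.001
gripper_force: 0.0
```

Emit:
{"op": "carry_out", "data": {
  "plan": [
    [-1,0,0,0,0],
    [-1,0,0,0,0],
    [-1,0,0,0,0]
  ]
}}

```text
clock: 9.33
eef_pos: [461.3, -361.7, 280.6]
tool_rot: [1.0, 0.001, 0.0, 0.0]
wrist_force: [0.2, -0.2, 1.4]
grip_width: 1.002
gripper_force: 0.0
```

Emit:
{"op": "carry_out", "data": {
  "plan": [
    [-1,0,0,15,0],
    [-1,0,0,30,0],
    [-1,0,0,41,0],
    [-1,0,0,41,0],
    [-1,0,0,41,0]
  ]
}}

```text
clock: 9.75
eef_pos: [460.7, -361.9, 239.0]
tool_rot: [1.0, 0.001, -0.0, -0.0]
wrist_force: [-0.4, -0.4, 0.9]
grip_width: 0.998
gripper_force: 0.0
```

Emit:
{"op": "carry_out", "data": {
  "plan": [
    [1,0,0,0,0],
    [1,0,0,0,0],
    [1,0,0,0,0],
    [1,0,0,0,0],
    [1,0,0,0,0]
  ],
  "squeeze": 30
}}

```text
clock: 10.17
eef_pos: [461.0, -362.5, 240.4]
tool_rot: [1.0, 0.0, 0.001, 0.001]
wrist_force: [-0.4, 1.6, 6.3]
grip_width: 0.662
gripper_force: 32.3
```

Emit:
{"op": "carry_out", "data": {
  "plan": [
    [1,0,0,-4,0],
    [1,0,0,-12,0],
    [1,0,0,-30,0],
    [1,0,0,-55,0],
    [1,0,0,-80,0]
  ]
}}

```text
clock: 10.58
eef_pos: [460.0, -361.8, 319.2]
tool_rot: [1.0, 0.0, -0.001, -0.001]
wrist_force: [0.7, -1.3, -1.1]
grip_width: 0.661
gripper_force: 32.6
```

Emit:
{"op": "carry_out", "data": {
  "plan": [
    [1,6,-20,-10,0],
    [1,17,-52,-10,0],
    [1,29,-87,-10,0],
    [1,41,-123,-10,0],
    [1,53,-159,-10,0]
  ]
}}

```text
clock: 11.0
eef_pos: [513.3, -201.8, 329.4]
tool_rot: [1.0, -0.0, 0.0, 0.0]
wrist_force: [0.5, -0.3, -1.3]
grip_width: 0.664
gripper_force: 32.7
```

Run:
```python
from h import *
im=cams.grab_frame("scene");cv2.imwrite("pics/g5.png",cv2.resize(im[130:280,50:250,::-1],None,fx=3,fy=3,interpolation=cv2.INTER_CUBIC))
measure("pot_white",[(34,0),(34,24),(27,26),(25,62)],np.array([461,-362,62]))
measure("saucer_red",S(42),np.array([610,69,14]))
print(arm.get_state()["eef_pos"])
```

```text
pot_white [ 455.4 -374.7   64.5] res [-6.1 -0.7 -6.2 -2.3] [([123.0, 239.0], 0.94, 'area', 808.0, 814), ([420.0, 234.0], 0.56, 'area', 21.0, 618)]
saucer_red [610.7  71.1  15.3] res [-0.3  0.  -0.2 -0.2] [([290.0, 214.0], 0.87, 'area', 410.5, 461), ([240.0, 176.0], 0.56, 'area', 746.5, 786)]
[ 512.99566473 -204.28688403  328.87001185]
```

View pics/g5.png

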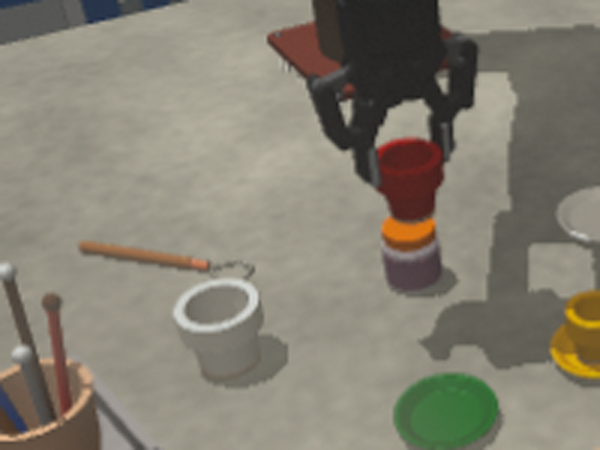

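Red is held upright and white stands alone. I continue to the red saucer at about (610,70).

Emit:
{"op": "carry_out", "data": {
  "plan": [
    [1,10,-30,0,0],
    [1,22,-64,0,0],
    [1,35,-99,0,0],
    [1,48,-134,0,0],
    [1,60,-169,0,0]
  ]
}}

```text
clock: 11.87
eef_pos: [573.6, -33.8, 328.9]
tool_rot: [1.0, -0.001, 0.0, 0.0]
wrist_force: [0.8, -0.6, -2.0]
grip_width: 0.661
gripper_force: 32.9
```

Emit:
{"op": "carry_out", "data": {
  "plan": [
    [1,12,-34,10,0],
    [1,24,-68,25,0],
    [1,34,-95,45,0],
    [1,37,-103.5,65,0],
    [1,37,-103.5,75,0]
  ]
}}

```text
clock: 12.28
eef_pos: [609.8, 71.0, 251.0]
tool_rot: [1.0, 0.001, -0.002, -0.0]
wrist_force: [-0.9, -0.5, -1.9]
grip_width: 0.661
gripper_force: 32.9
```

Emit:
{"op": "carry_out", "data": {
  "plan": [
    [1,0,0,0,0],
    [1,0,0,0,0]
  ]
}}

```text
clock: 12.45
eef_pos: [609.9, 68.1, 253.3]
tool_rot: [1.0, -0.0, -0.001, 0.0]
wrist_force: [0.7, -0.4, -0.8]
grip_width: 0.666
gripper_force: 32.9
```

Emit:
{"op": "carry_out", "data": {
  "plan": [
    [1,0,-1,10,0],
    [1,0.5,-1,20,0],
    [1,0.5,-1,27,0],
    [1,0.5,-1,31,0],
    [1,0.5,-1,31,0]
  ]
}}

```text
clock: 12.87
eef_pos: [610.0, 70.0, 221.4]
tool_rot: [1.0, 0.0, -0.001, -0.0]
wrist_force: [0.1, 0.4, -2.3]
grip_width: 0.663
gripper_force: 32.9
```

Emit:
{"op": "carry_out", "data": {
  "plan": [
    [1,0,0,0.8,0],
    [1,0,0,1.6,0],
    [1,0,0,2.4,0],
    [1,0,0,3.2,0],
    [1,0,0,3.2,0]
  ]
}}

```text
clock: 13.28
eef_pos: [610.7, 70.5, 219.7]
tool_rot: [1.0, 0.0, 0.0, 0.0]
wrist_force: [-0.2, 0.3, -2.1]
grip_width: 0.659
gripper_force: 32.9
```

Emit:
{"op": "carry_out", "data": {
  "plan": [
    [1,0,0,0.8,0],
    [1,0,0,1.6,0],
    [1,0,0,1.6,0]
  ]
}}

```text
clock: 13.53
eef_pos: [610.6, 70.5, 217.9]
tool_rot: [1.0, 0.0, -0.0, -0.0]
wrist_force: [0.8, 1.2, -1.0]
grip_width: 0.663
gripper_force: 32.9
```

Emit:
{"op": "carry_out", "data": {
  "plan": [
    [1,0,0,0.8,0],
    [1,0,0,1.5,0],
    [1,0,0,1.5,0]
  ]
}}

```text
clock: 13.78
eef_pos: [610.5, 70.5, 216.3]
tool_rot: [1.0, 0.0, -0.0, -0.0]
wrist_force: [-1.0, 0.5, -1.7]
grip_width: 0.657
gripper_force: 32.9
```

Emit:
{"op": "carry_out", "data": {
  "plan": [
    [1,0,0,0.7,0],
    [1,0,0,1.2,0],
    [1,0,0,1.2,0]
  ]
}}

```text
clock: 14.03
eef_pos: [610.9, 70.5, 216.2]
tool_rot: [1.0, 0.0, 0.0, -0.0]
wrist_force: [-2.8, 0.8, 4.9]
grip_width: 0.661
gripper_force: 33.4
```

Emit:
{"op": "carry_out", "data": {
  "plan": [
    [0.1,0,0,-0.6,0],
    [-0.4,0,0,-0.6,0],
    [-0.7,0,0,-0.6,0],
    [-1,0,0,-0.6,0],
    [-1,0,0,-0.6,0]
  ]
}}

```text
clock: 14.45
eef_pos: [610.7, 70.5, 215.8]
tool_rot: [1.0, 0.0, 0.0, -0.0]
wrist_force: [-0.6, 0.3, 0.2]
grip_width: 0.999
gripper_force: 0.0
```

Emit:
{"op": "carry_out", "data": {
  "plan": [
    [-1,0,0,-8,0],
    [-1,0,0,-30,0],
    [-1,0,0,-60,0],
    [-1,0,0,-90,0],
    [-1,-8,25,-100,0]
  ]
}}

```text
clock: 14.87
eef_pos: [604.7, 48.0, 322.1]
tool_rot: [1.0, 0.002, 0.004, -0.001]
wrist_force: [1.5, 0.3, 1.0]
grip_width: 1.001
gripper_force: 0.0
```

Emit:
{"op": "carry_out", "data": {
  "plan": [
    [-1,-12,35,0,0],
    [-1,-24,71,0,0],
    [-1,-36,107,0,0],
    [-1,-48,143,0,0],
    [-1,-60,179,0,0]
  ]
}}

```text
clock: 15.28
eef_pos: [542.0, -135.0, 316.8]
tool_rot: [1.0, 0.001, 0.001, 0.0]
wrist_force: [0.1, -0.4, 0.0]
grip_width: 1.001
gripper_force: 0.0
```

Run:
```python
from h import *
measure("pot_red",[(29,0),(29,24),(21,26),(19,56)],np.array([610,70,62]))
measure("pot_white",[(34,0),(34,24),(27,26),(25,62)],np.array([461,-362,62]))
measure("saucer_white",S(48),np.array([491,15,14]))
print(arm.get_state()["eef_pos"])
```

```text
pot_red [610.   70.8  61.4] res [-0.3  0.  -0.2 -0.1] [([290.0, 205.0], 0.8, 'area', 398.5, 419), ([239.0, 174.0], 0.79, 'area', 445.0, 431)]
pot_white [ 462.2 -362.5   60.8] res [-0.4 -0.  -0.4 -0.1] [([123.0, 239.0], 0.84, 'area', 740.0, 802), ([409.0, 230.0], 0.65, 'area', 591.0, 613)]
saucer_white [491.9  13.9  16.1] res [-0.3  0.  -0.2 -0.2] [([250.0, 201.0], 0.71, 'area', 448.5, 523), ([262.0, 221.0], 0.85, 'area', 1045.0, 1064)]
[ 543.03614676 -132.64394508  315.82958937]
```

Emit:
{"op": "carry_out", "data": {
  "plan": [
    [-1,-11,30,0,0],
    [-1,-23,66,0,0],
    [-1,-36,102,0,0],
    [-1,-49,138,0,0],
    [-1,-62,174,0,0]
  ]
}}

```text
clock: 16.3
eef_pos: [480.5, -308.6, 316.0]
tool_rot: [1.0, 0.001, 0.0, 0.0]
wrist_force: [0.5, -0.3, -1.1]
grip_width: 1.004
gripper_force: 0.0
```

Emit:
{"op": "carry_out", "data": {
  "plan": [
    [-1,-12,34,0,0],
    [-1,-19,54,10,0],
    [-1,-19,54,25,0],
    [-1,-19,54,45,0],
    [-1,-19,54,60,0]
  ]
}}

```text
clock: 16.72
eef_pos: [461.7, -361.9, 254.7]
tool_rot: [1.0, -0.0, -0.0, -0.0]
wrist_force: [-0.4, 0.4, -0.2]
grip_width: 0.995
gripper_force: 0.0
```

Emit:
{"op": "carry_out", "data": {
  "plan": [
    [-1,0,0,0,0],
    [-1,0,0,0,0],
    [-1,0,0,0,0]
  ]
}}

```text
clock: 16.97
eef_pos: [462.5, -361.6, 256.9]
tool_rot: [1.0, 0.001, 0.0, 0.0]
wrist_force: [0.3, 0.2, -0.4]
grip_width: 1.0
gripper_force: 0.0
```

Emit:
{"op": "carry_out", "data": {
  "plan": [
    [-1,0,1,10,0],
    [-1,0,1,25,0],
    [-1,0,1,36,0],
    [-1,0,1,42,0],
    [-1,0,1,42,0]
  ]
}}

```text
clock: 17.38
eef_pos: [461.4, -362.0, 212.1]
tool_rot: [1.0, 0.0, -0.001, -0.001]
wrist_force: [-0.7, -0.7, -0.3]
grip_width: 1.0
gripper_force: 0.0
```

Emit:
{"op": "carry_out", "data": {
  "plan": [
    [1,0,0,0,0],
    [1,0,0,0,0],
    [1,0,0,0,0],
    [1,0,0,0,0],
    [1,0,0,0,0]
  ],
  "squeeze": 35
}}

```text
clock: 17.8
eef_pos: [462.3, -363.0, 214.9]
tool_rot: [1.0, 0.0, 0.001, 0.001]
wrist_force: [0.7, 0.6, 2.9]
grip_width: 0.778
gripper_force: 39.8
```

Emit:
{"op": "carry_out", "data": {
  "plan": [
    [1,0,0,-5,0],
    [1,0,0,-18,0],
    [1,0,0,-40,0],
    [1,0,0,-70,0],
    [1,0,0,-100,0]
  ]
}}

```text
clock: 18.22
eef_pos: [461.5, -362.2, 314.9]
tool_rot: [1.0, 0.0, -0.001, -0.001]
wrist_force: [0.4, -0.9, -0.6]
grip_width: 0.783
gripper_force: 39.8
```

Emit:
{"op": "carry_out", "data": {
  "plan": [
    [1,2,-20,0,0],
    [1,4,-50,0,0],
    [1,7,-86,0,0],
    [1,10,-122,0,0],
    [1,12,-158,0,0]
  ]
}}

```text
clock: 18.63
eef_pos: [473.6, -203.3, 314.9]
tool_rot: [1.0, -0.0, 0.0, 0.0]
wrist_force: [0.2, 1.1, -0.5]
grip_width: 0.783
gripper_force: 39.8
```

Emit:
{"op": "carry_out", "data": {
  "plan": [
    [1,3,-36,0,0],
    [1,6,-72,0,0],
    [1,9,-108,0,0],
    [1,12,-144,0,0],
    [1,15,-180,0,0]
  ]
}}

```text
clock: 19.05
eef_pos: [488.4, -23.0, 315.1]
tool_rot: [1.0, 0.0, 0.001, 0.0]
wrist_force: [1.5, 0.3, -1.8]
grip_width: 0.782
gripper_force: 39.8
```

Emit:
{"op": "carry_out", "data": {
  "plan": [
    [1,2,-20,10,0],
    [1,3,-36,25,0],
    [1,3,-38,45,0],
    [1,3,-38,60,0],
    [1,3,-38,60,0]
  ]
}}

```text
clock: 19.47
eef_pos: [490.0, 14.1, 251.5]
tool_rot: [1.0, 0.001, -0.003, -0.0]
wrist_force: [-1.0, 0.2, -2.9]
grip_width: 0.781
gripper_force: 40.2
```

Emit:
{"op": "carry_out", "data": {
  "plan": [
    [1,0,0,0,0],
    [1,0,0,0,0]
  ]
}}

```text
clock: 19.63
eef_pos: [492.2, 13.1, 255.3]
tool_rot: [1.0, 0.0, 0.001, 0.0]
wrist_force: [-0.5, 0.3, -1.5]
grip_width: 0.781
gripper_force: 40.2
```

Emit:
{"op": "carry_out", "data": {
  "plan": [
    [1,-0.5,-0.7,10,0],
    [1,-0.5,-0.7,20,0],
    [1,-0.5,-0.7,27,0],
    [1,-0.5,-0.7,30,0],
    [1,-0.5,-0.7,30,0]
  ]
}}

```text
clock: 20.05
eef_pos: [490.5, 14.0, 222.6]
tool_rot: [1.0, 0.0, -0.001, -0.0]
wrist_force: [-0.2, -0.3, -1.6]
grip_width: 0.78
gripper_force: 40.2
```

Emit:
{"op": "carry_out", "data": {
  "plan": [
    [1,0,0,0.8,0],
    [1,0,0,1.6,0],
    [1,0,0,2.4,0],
    [1,0,0,2.4,0]
  ]
}}

```text
clock: 20.38
eef_pos: [491.3, 14.1, 221.7]
tool_rot: [1.0, 0.0, 0.0, 0.0]
wrist_force: [-0.1, 0.3, -1.1]
grip_width: 0.782
gripper_force: 40.2
```

Emit:
{"op": "carry_out", "data": {
  "plan": [
    [1,0,0,0.7,0],
    [1,0,0,1.4,0],
    [1,0,0,1.4,0]
  ]
}}

```text
clock: 20.63
eef_pos: [491.5, 14.1, 220.9]
tool_rot: [1.0, 0.0, 0.0, 0.0]
wrist_force: [-1.8, 0.3, 3.4]
grip_width: 0.782
gripper_force: 40.6
```

Emit:
{"op": "carry_out", "data": {
  "plan": [
    [0,0,0,-0.4,0],
    [-0.5,0,0,-0.4,0],
    [-1,0,0,-0.4,0],
    [-1,0,0,-0.4,0],
    [-1,0,0,-0.4,0]
  ]
}}

```text
clock: 21.05
eef_pos: [491.2, 14.1, 220.5]
tool_rot: [1.0, 0.0, 0.0, 0.0]
wrist_force: [0.8, -0.6, -0.5]
grip_width: 1.001
gripper_force: 0.0
```

Emit:
{"op": "carry_out", "data": {
  "plan": [
    [-1,0,0,-8,0],
    [-1,0,0,-30,0],
    [-1,0,0,-60,0],
    [-1,0,0,-85,0],
    [-1,0,-20,-95,0]
  ]
}}

```text
clock: 21.47
eef_pos: [492.6, 32.3, 320.2]
tool_rot: [1.0, -0.001, 0.003, 0.001]
wrist_force: [1.6, 0.1, 0.0]
grip_width: 1.0
gripper_force: 0.0
```

Emit:
{"op": "carry_out", "data": {
  "plan": [
    [-1,0,-34,0,0],
    [-1,0,-70,0,0],
    [-1,0,-105,0,0],
    [-1,0,-134,0,0],
    [-1,0,-134,20,0]
  ]
}}

```text
clock: 21.88
eef_pos: [492.5, 172.6, 300.2]
tool_rot: [1.0, 0.002, 0.004, -0.002]
wrist_force: [1.3, 0.1, 0.7]
grip_width: 0.999
gripper_force: 0.0
```

Run:
```python
from h import *
im=cams.grab_frame("scene");cv2.imwrite("pics/g6.png",cv2.resize(im[130:280,190:390,::-1],None,fx=4,fy=4,interpolation=cv2.INTER_CUBIC))
measure("pot_white",[(34,0),(34,24),(27,26),(25,62)],np.array([491,15,68]))
measure("pot_green",[(29,0),(29,24)],np.array([491.7,168.8,86]))
measure("saucer_green",S(42),np.array([637,-248,14]))
print(arm.get_state()["eef_pos"])
```

```text
pot_white [491.   12.5  68.7] res [-0.4  0.  -0.3 -0.2] [([250.0, 192.0], 0.73, 'area', 467.0, 523), ([263.0, 220.0], 0.84, 'area', 541.0, 589)]
pot_green top none []
pot_green [493.8 171.2  86.2] res [-0. -0.] [([290.0, 168.0], 0.69, 'area', 183.0, 250)]
saucer_green [ 636.5 -249.1   16.3] res [-0.4 -0.  -0.4 -0.2] [([198.0, 266.0], 0.82, 'area', 673.0, 773), ([361.0, 165.0], 0.61, 'area', 682.5, 759)]
[491.23403213 167.75533165 295.85328907]
```

View pics/g6.png

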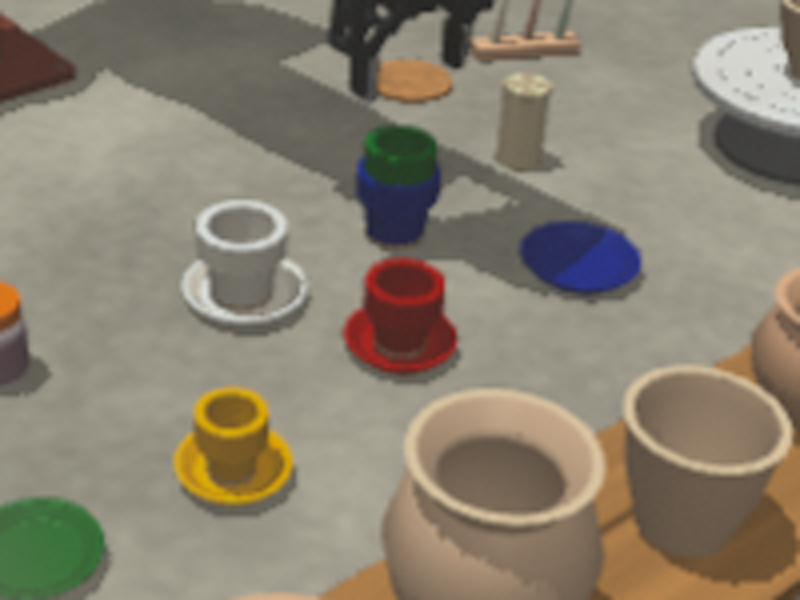

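White, red and yellow all stand in their saucers. Next is the green grasp.

Emit:
{"op": "carry_out", "data": {
  "plan": [
    [-1,1,-1,15,0],
    [-1,1,-1,30,0],
    [-1,1,-1,45,0],
    [-1,1,-1,56,0],
    [-1,1,-1,56,0]
  ]
}}

```text
clock: 22.95
eef_pos: [490.9, 168.7, 237.0]
tool_rot: [1.0, 0.0, -0.002, 0.0]
wrist_force: [-0.3, 0.8, 0.5]
grip_width: 1.003
gripper_force: 0.0
```

Emit:
{"op": "carry_out", "data": {
  "plan": [
    [1,0,0,0,0],
    [1,0,0,0,0],
    [1,0,0,0,0],
    [1,0,0,0,0],
    [1,0,0,0,0]
  ],
  "squeeze": 30
}}

```text
clock: 23.37
eef_pos: [492.7, 169.4, 240.9]
tool_rot: [1.0, 0.0, 0.001, -0.0]
wrist_force: [0.2, 2.9, 5.4]
grip_width: 0.668
gripper_force: 32.6
```

Emit:
{"op": "carry_out", "data": {
  "plan": [
    [1,0,0,-4,0],
    [1,0,0,-14,0],
    [1,0,0,-35,0],
    [1,0,0,-65,0],
    [1,0,0,-95,0]
  ]
}}

```text
clock: 23.78
eef_pos: [491.3, 168.8, 335.0]
tool_rot: [1.0, 0.0, -0.001, 0.0]
wrist_force: [0.4, 0.1, -1.6]
grip_width: 0.668
gripper_force: 32.5
```

Emit:
{"op": "carry_out", "data": {
  "plan": [
    [1,6,18,0,0],
    [1,16,48,0,0],
    [1,28,82,0,0],
    [1,40,117,0,0],
    [1,52,152,0,0]
  ]
}}

```text
clock: 24.2
eef_pos: [544.2, 15.7, 335.3]
tool_rot: [1.0, 0.001, 0.0, 0.0]
wrist_force: [0.6, 0.1, -0.9]
grip_width: 0.665
gripper_force: 32.5
```

Emit:
{"op": "carry_out", "data": {
  "plan": [
    [1,12,35,0,0],
    [1,24,70,0,0],
    [1,36,105,0,0],
    [1,48,140,0,0],
    [1,60,175,0,0]
  ]
}}

```text
clock: 24.62
eef_pos: [604.3, -159.8, 334.9]
tool_rot: [1.0, 0.0, -0.0, 0.0]
wrist_force: [1.0, 0.4, -0.4]
grip_width: 0.666
gripper_force: 32.5
```

Emit:
{"op": "carry_out", "data": {
  "plan": [
    [1,12,34,0,0],
    [1,24,68,10,0],
    [1,32,91,25,0],
    [1,32,91,50,0],
    [1,32,91,65,0]
  ]
}}

```text
clock: 25.03
eef_pos: [635.6, -250.6, 267.4]
tool_rot: [1.0, -0.001, -0.001, -0.0]
wrist_force: [-0.4, 0.9, -2.0]
grip_width: 0.667
gripper_force: 32.6
```

Emit:
{"op": "carry_out", "data": {
  "plan": [
    [1,0,0,0,0],
    [1,0,0,0,0],
    [1,0,0,0,0]
  ]
}}

```text
clock: 25.28
eef_pos: [636.7, -248.0, 270.7]
tool_rot: [1.0, 0.001, 0.0, 0.0]
wrist_force: [-0.6, -0.2, -0.4]
grip_width: 0.663
gripper_force: 32.6
```

Run:
```python
from h import *
im=cams.grab_frame("scene");cv2.imwrite("pics/g7.png",cv2.resize(im[130:290,110:340,::-1],None,fx=3,fy=3,interpolation=cv2.INTER_CUBIC))
measure("pot_blue",[(34,0),(34,24),(27,26),(25,62)],np.array([491.7,168.8,62]))
measure("saucer_blue",S(48),np.array([617,254,14]))
print(arm.get_state()["eef_pos"])
```

```text
pot_blue [492.7 170.1  60.9] res [-0.2  0.  -0.2 -0.1] [([289.0, 179.0], 0.59, 'area', 347.0, 451), ([200.0, 220.0], 0.89, 'area', 553.5, 595)]
saucer_blue [616.6 254.1  17.1] res [-0.3  0.  -0.2 -0.2] [([334.0, 193.0], 0.65, 'area', 398.5, 478), ([171.0, 175.0], 0.6, 'area', 992.0, 1010)]
[ 636.4585616  -248.74076816  269.98710464]
```

View pics/g7.png

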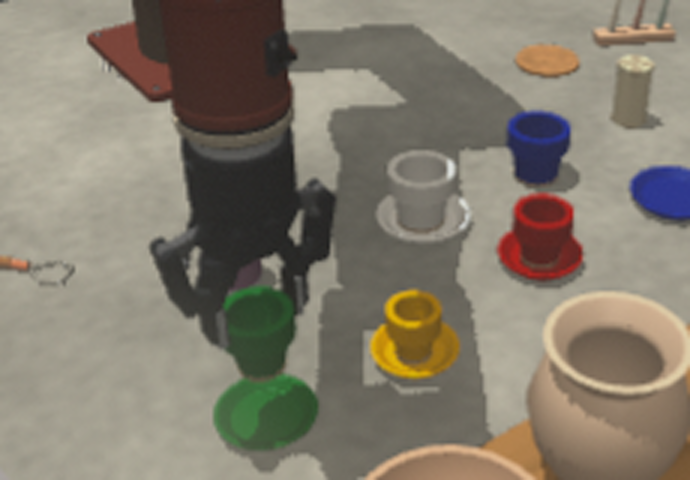

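Green is held above its saucer. Contact should come at TCP z of about 217, and it is now at 270.

Emit:
{"op": "carry_out", "data": {
  "plan": [
    [1,0,0.5,14,0],
    [1,0,0.5,30,0],
    [1,0,0.5,42,0],
    [1,0,0.5,49,0],
    [1,0,0.5,49,0]
  ]
}}

```text
clock: 26.15
eef_pos: [635.6, -249.0, 218.0]
tool_rot: [1.0, 0.0, -0.002, -0.001]
wrist_force: [0.1, -0.0, -1.3]
grip_width: 0.666
gripper_force: 32.6
```

Emit:
{"op": "carry_out", "data": {
  "plan": [
    [1,0,0,0.8,0],
    [1,0,0,1.6,0],
    [1,0,0,2.4,0],
    [1,0,0,2.4,0]
  ]
}}

```text
clock: 26.48
eef_pos: [636.5, -249.4, 218.6]
tool_rot: [1.0, 0.0, 0.0, 0.0]
wrist_force: [-0.4, -0.3, -1.3]
grip_width: 0.669
gripper_force: 32.6
```

Emit:
{"op": "carry_out", "data": {
  "plan": [
    [1,0,0,0.7,0],
    [1,0,0,1.4,0],
    [1,0,0,1.4,0]
  ]
}}

```text
clock: 26.73
eef_pos: [636.4, -249.3, 216.8]
tool_rot: [1.0, 0.0, 0.0, 0.0]
wrist_force: [-0.7, -0.3, -1.5]
grip_width: 0.667
gripper_force: 32.6
```

Emit:
{"op": "carry_out", "data": {
  "plan": [
    [1,0,0,0.6,0],
    [1,0,0,1,0],
    [1,0,0,1,0]
  ]
}}

```text
clock: 26.98
eef_pos: [636.7, -249.3, 216.7]
tool_rot: [1.0, 0.0, 0.0, 0.0]
wrist_force: [-0.9, 1.9, 4.7]
grip_width: 0.663
gripper_force: 33.1
```

Emit:
{"op": "carry_out", "data": {
  "plan": [
    [0.1,0,0,-0.5,0],
    [-0.4,0,0,-0.5,0],
    [-0.7,0,0,-0.5,0],
    [-1,0,0,-0.5,0],
    [-1,0,0,-0.5,0]
  ]
}}

```text
clock: 27.4
eef_pos: [636.3, -249.4, 215.9]
tool_rot: [1.0, 0.0, -0.0, -0.0]
wrist_force: [0.5, 0.5, 0.5]
grip_width: 1.0
gripper_force: 0.0
```

Emit:
{"op": "carry_out", "data": {
  "plan": [
    [-1,0,0,-8,0],
    [-1,0,0,-30,0],
    [-1,0,0,-60,0],
    [-1,0,0,-90,0],
    [-1,-8,-20,-105,0]
  ]
}}

```text
clock: 27.82
eef_pos: [629.7, -232.4, 326.8]
tool_rot: [1.0, -0.001, 0.003, 0.002]
wrist_force: [0.2, 0.2, 0.8]
grip_width: 1.004
gripper_force: 0.0
```

Emit:
{"op": "carry_out", "data": {
  "plan": [
    [-1,-12,-35,0,0],
    [-1,-24,-71,0,0],
    [-1,-36,-107,0,0],
    [-1,-48,-143,0,0],
    [-1,-60,-179,0,0]
  ]
}}

```text
clock: 28.23
eef_pos: [567.4, -49.0, 322.0]
tool_rot: [1.0, 0.0, 0.0, 0.0]
wrist_force: [1.0, 0.4, -0.2]
grip_width: 1.001
gripper_force: 0.0
```

Emit:
{"op": "carry_out", "data": {
  "plan": [
    [-1,-12,-36,0,0],
    [-1,-24,-72,0,0],
    [-1,-36,-108,0,0],
    [-1,-48,-144,0,0],
    [-1,-60,-179,0,0]
  ]
}}

```text
clock: 28.65
eef_pos: [507.3, 130.2, 322.1]
tool_rot: [1.0, 0.0, 0.001, -0.0]
wrist_force: [1.2, 0.1, 0.7]
grip_width: 0.998
gripper_force: 0.0
```

Emit:
{"op": "carry_out", "data": {
  "plan": [
    [-1,-8,-20,0,0],
    [-1,-15,-38,0,0],
    [-1,-16,-40,15,0],
    [-1,-16,-40,35,0],
    [-1,-16,-40,55,0]
  ]
}}

```text
clock: 29.07
eef_pos: [492.3, 169.4, 267.2]
tool_rot: [1.0, 0.001, 0.002, -0.0]
wrist_force: [0.9, -0.6, -0.6]
grip_width: 1.003
gripper_force: 0.0
```

Emit:
{"op": "carry_out", "data": {
  "plan": [
    [-1,0,0,0,0],
    [-1,0,0,0,0],
    [-1,0,0,0,0]
  ]
}}

```text
clock: 29.32
eef_pos: [492.6, 168.6, 267.5]
tool_rot: [1.0, 0.0, 0.001, -0.0]
wrist_force: [0.6, -0.5, 0.1]
grip_width: 1.003
gripper_force: 0.0
```

Run:
```python
from h import *
measure("pot_green",[(29,0),(29,24),(21,26),(19,56)],np.array([637,-249,62]))
measure("pot_blue",[(34,0),(34,24),(27,26),(25,62)],np.array([491.7,168.8,62]),("scene",),fixz=62)
print(arm.get_state()["eef_pos"])
```

```text
pot_green [ 635.4 -248.4   62.4] res [-0.2 -0.  -0.2 -0.1] [([197.0, 257.0], 0.72, 'area', 610.0, 626), ([363.0, 163.0], 0.85, 'area', 438.5, 438)]
pot_blue [492.3 170.8  62. ] res [0. 0.] [([289.0, 178.0], 0.66, 'area', 403.0, 451)]
[492.45262486 168.52956317 267.15045433]
```

Emit:
{"op": "carry_out", "data": {
  "plan": [
    [-1,0,-1,15,0],
    [-1,0,-1,30,0],
    [-1,0,-1,45,0],
    [-1,0,-1,53,0],
    [-1,0,-1,53,0]
  ]
}}

```text
clock: 30.03
eef_pos: [491.1, 169.3, 211.5]
tool_rot: [1.0, 0.0, -0.002, 0.0]
wrist_force: [0.1, -0.6, -0.5]
grip_width: 1.0
gripper_force: 0.0
```

Emit:
{"op": "carry_out", "data": {
  "plan": [
    [1,0,0,0,0],
    [1,0,0,0,0],
    [1,0,0,0,0],
    [1,0,0,0,0],
    [1,0,0,0,0]
  ],
  "squeeze": 35
}}

```text
clock: 30.45
eef_pos: [492.8, 169.7, 214.5]
tool_rot: [1.0, 0.0, 0.001, -0.0]
wrist_force: [-0.7, 0.9, 5.2]
grip_width: 0.78
gripper_force: 39.9
```

Emit:
{"op": "carry_out", "data": {
  "plan": [
    [1,0,0,-5,0],
    [1,0,0,-18,0],
    [1,0,0,-40,0],
    [1,0,0,-62,0],
    [1,0,0,-72,0]
  ]
}}

```text
clock: 30.87
eef_pos: [492.7, 169.7, 287.8]
tool_rot: [1.0, 0.0, 0.001, -0.0]
wrist_force: [0.4, 0.2, -1.9]
grip_width: 0.779
gripper_force: 39.8
```

Emit:
{"op": "carry_out", "data": {
  "plan": [
    [1,20,-14,0,0],
    [1,48,-32,0,0],
    [1,77,-52,0,0],
    [1,105,-71,0,0],
    [1,124,-84,0,0]
  ]
}}

```text
clock: 31.28
eef_pos: [617.6, 255.0, 284.7]
tool_rot: [1.0, 0.0, 0.0, -0.0]
wrist_force: [0.1, -0.3, -1.4]
grip_width: 0.783
gripper_force: 39.8
```

Emit:
{"op": "carry_out", "data": {
  "plan": [
    [1,0,0,10,0],
    [1,0,0,22,0],
    [1,0,0,30,0],
    [1,0,0,30,0]
  ]
}}

```text
clock: 31.62
eef_pos: [613.7, 252.7, 250.9]
tool_rot: [1.0, 0.0, -0.004, 0.001]
wrist_force: [-0.7, -0.4, -1.6]
grip_width: 0.781
gripper_force: 39.9
```

Emit:
{"op": "carry_out", "data": {
  "plan": [
    [1,0,0,0,0],
    [1,0,0,0,0]
  ]
}}

```text
clock: 31.78
eef_pos: [615.6, 253.2, 255.3]
tool_rot: [1.0, 0.0, -0.0, 0.0]
wrist_force: [1.4, -0.3, -1.9]
grip_width: 0.778
gripper_force: 39.9
```

Emit:
{"op": "carry_out", "data": {
  "plan": [
    [1,1,0,10,0],
    [1,1,0,20,0],
    [1,1,0,27,0],
    [1,1,0,31,0],
    [1,1,0,31,0]
  ]
}}

```text
clock: 32.2
eef_pos: [616.2, 253.4, 222.1]
tool_rot: [1.0, 0.0, -0.002, 0.0]
wrist_force: [-0.8, -0.0, -1.7]
grip_width: 0.778
gripper_force: 39.9
```

Emit:
{"op": "carry_out", "data": {
  "plan": [
    [1,0,0,0.8,0],
    [1,0,0,1.6,0],
    [1,0,0,1.6,0]
  ]
}}

```text
clock: 32.45
eef_pos: [617.2, 253.8, 222.9]
tool_rot: [1.0, 0.0, 0.0, -0.0]
wrist_force: [-1.1, -0.8, -1.2]
grip_width: 0.779
gripper_force: 39.9
```

Emit:
{"op": "carry_out", "data": {
  "plan": [
    [1,0,0,0.7,0],
    [1,0,0,1.2,0],
    [1,0,0,1.2,0]
  ]
}}

```text
clock: 32.7
eef_pos: [617.0, 253.7, 221.6]
tool_rot: [1.0, 0.0, 0.0, -0.0]
wrist_force: [-0.5, 0.2, -0.3]
grip_width: 0.778
gripper_force: 39.9
```

Emit:
{"op": "carry_out", "data": {
  "plan": [
    [1,0,0,0.6,0],
    [1,0,0,1.2,0],
    [1,0,0,1.2,0]
  ]
}}

```text
clock: 32.95
eef_pos: [617.1, 253.7, 220.6]
tool_rot: [1.0, 0.0, 0.0, -0.0]
wrist_force: [-1.7, -0.5, 1.2]
grip_width: 0.776
gripper_force: 40.1
```

Emit:
{"op": "carry_out", "data": {
  "plan": [
    [1,0,0,0.5,0],
    [1,0,0,0.5,0]
  ]
}}

```text
clock: 33.12
eef_pos: [617.2, 253.7, 220.6]
tool_rot: [1.0, 0.0, 0.0, -0.0]
wrist_force: [-2.9, -0.5, 4.8]
grip_width: 0.774
gripper_force: 40.5
```

Blue has touched down. I release it, retreat, and check everything.

Emit:
{"op": "carry_out", "data": {
  "plan": [
    [0,0,0,-0.5,0],
    [-0.5,0,0,-0.5,0],
    [-1,0,0,-0.5,0],
    [-1,0,0,-0.5,0],
    [-1,0,0,-0.5,0]
  ]
}}

```text
clock: 33.53
eef_pos: [617.0, 253.6, 220.0]
tool_rot: [1.0, 0.0, -0.0, 0.0]
wrist_force: [0.2, -0.3, 1.3]
grip_width: 0.998
gripper_force: 0.0
```

Emit:
{"op": "carry_out", "data": {
  "plan": [
    [-1,0,0,-8,0],
    [-1,0,0,-30,0],
    [-1,0,0,-60,0],
    [-1,0,0,-90,0],
    [-1,-20,0,-115,0]
  ]
}}

```text
clock: 33.95
eef_pos: [599.1, 253.2, 338.4]
tool_rot: [1.0, -0.0, 0.002, -0.0]
wrist_force: [0.4, 0.3, 1.4]
grip_width: 0.999
gripper_force: 0.0
```

Emit:
{"op": "carry_out", "data": {
  "plan": [
    [-1,-35,0,-5,0],
    [-1,-70,0,-10,0],
    [-1,-105,0,-15,0],
    [-1,-140,0,-20,0],
    [-1,-160,0,-20,0]
  ]
}}

```text
clock: 34.37
eef_pos: [434.4, 253.6, 356.5]
tool_rot: [1.0, 0.001, 0.0, -0.0]
wrist_force: [-0.0, 0.7, 0.4]
grip_width: 0.998
gripper_force: 0.0
```

Run:
```python
from h import *
im=cams.grab_frame("scene");cv2.imwrite("pics/g8.png",cv2.resize(im[130:290,160:370,::-1],None,fx=3.5,fy=3.5,interpolation=cv2.INTER_CUBIC))
L=[(34,0),(34,24),(27,26),(25,62)];M=[(29,0),(29,24),(21,26),(19,56)]
measure("pot_blue",L,np.array([617,254,68.]));measure("pot_white",L,np.array([491,14,68.]))
measure("pot_red",M,np.array([610,70,62.]));measure("pot_green",M,np.array([636,-249,62.]))
measure("pot_yellow",[(24,0),(24,24),(18,26),(16,50)],np.array([646,-110,56.]))
print(arm.get_state()["eef_pos"])
```

```text
pot_blue [616.1 253.4  68.3] res [-0.2  0.  -0.1 -0.1] [([335.0, 185.0], 0.89, 'area', 451.5, 496), ([168.0, 172.0], 0.65, 'area', 567.0, 601)]
pot_white [490.6  13.4  69.3] res [-0.4  0.  -0.3 -0.2] [([250.0, 192.0], 0.62, 'area', 475.0, 523), ([262.0, 220.0], 0.78, 'area', 587.5, 590)]
pot_red [611.   68.9  62.8] res [-0.3  0.  -0.2 -0.2] [([290.0, 205.0], 0.84, 'area', 391.0, 420), ([240.0, 174.0], 0.82, 'area', 397.0, 432)]
pot_green [ 635.3 -248.4   61.3] res [-0.2 -0.  -0.1 -0.1] [([197.0, 257.0], 0.78, 'area', 596.0, 625), ([363.0, 163.0], 0.56, 'area', 444.5, 437)]
pot_yellow [ 647.2 -109.8   56.9] res [-0.4  0.  -0.3 -0.2] [([247.0, 238.0], 0.61, 'area', 362.0, 385), ([309.0, 160.0], 0.58, 'area', 278.5, 300)]
[436.99437401 253.54805302 355.25910307]
```

View pics/g8.png

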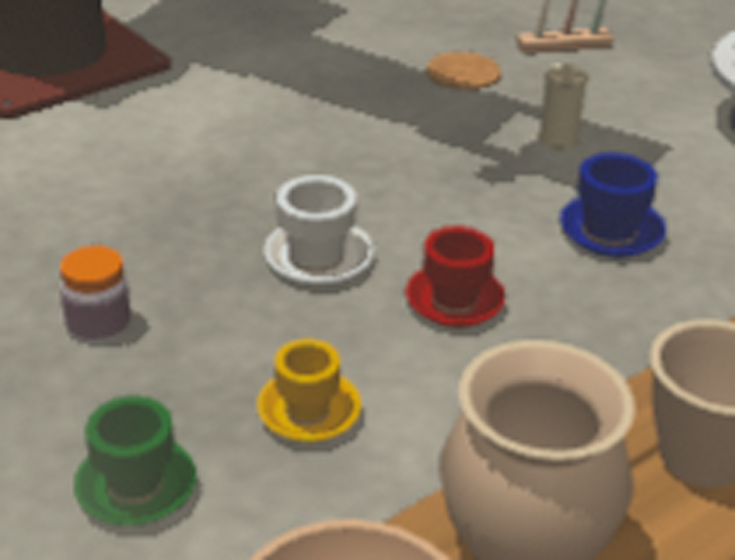

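All five pots stand upright in the middle of their own saucers, with heights as expected. I'm handing the job in.

```bash
python3 -c "
from bench import ticket
print(ticket.sign_off())"
```

```text
the job is handed in; nothing more can be done
None
```

All five pots stand upright and centred, to within about 2 mm by camera, in their own-colour saucers; the job was handed in at about 35 s on the robot's clock, and no verdict came back.

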